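# Fit the idler roller and hold back the belt tensioner of a modelling-turntable drive

## Robot

A 6-joint arm with a two-finger parallel gripper is mounted at the origin on a cart in front of the work surface, level with it; the furniture and walls round the work are solid. World frame = base frame: x ahead of the robot, y to its left, z up, the work surface at z = 0. Lengths are in m, angles in rad, forces in N, time in s.
With the tool pointing down it reaches from about 0.35 to 0.875 m from the base axis. Payload 4.2 kg.
Tool frame: the origin (TCP) lies between the finger pads; the fingertips stand 14 mm ahead of it and the grasp point (between the pads) lies 5 mm behind it; z points along the fingers, y is the line along which they close (so a half turn about z gives the same grasp; the last joint's range is limited). The gripper opens to 85 mm and grips with 20 to 120 N. Pads are 22 mm wide; open, the fingers measure 114 mm over their backs; the gripper's body (76 mm by 85 mm) begins 54 mm behind the grasp point. The pads swing forward as they close: fully open they stand 13 mm farther back than shut.
Start: joints at [-1.067, 0.385, 0.008, 0, -1.194, -0.259], TCP at [0.151, -0.606, 0.245] pointing down, gripper open.
Joint ranges: [-3.14, 3.14], [-1.21, 2.06], [-1.07, 1.41], [-3.16, 2.05], [-2.99, -0.16], [-3.1, 3.1]. Speed limits (rad/s): [2.79, 2.79, 3.14, 3.14, 3.14, 3.14].

## Interface

Orientations are given as a unit quaternion [x, y, z, w].
In Python, from cell import * gives the robot as it stands. The module is installed in compiled form; this text tells all that it offers.
- The arm moves only by the tool drive_tool, never from a script. Its argument "increments" is a list of rows, each an object of numbers: "x", "y", "z": the shift along the tool's x, y, z in m; "wx", "wy", "wz": the turn, a rotation vector about the tool's x, y, z in rad. In form: [{"x": .., "y": .., "z": .., "wx": .., "wy": .., "wz": ..}, ...]. A call has exactly 5 rows; each row is the pose to reach, as a shift and turn from the pose commanded when the call began, along the tool's axes at that moment; what a row does not reach only later rows make up. A row lasts 1/8 s, in which the tool goes at most 62.5 mm and 10.7 degrees, less where a joint would pass 70% of its speed; a pose out of reach is approached as far as the arm can. A call with a gripper value outside its range is refused whole. "claw" is the opening, from 0 (shut) to 1 (fully open), set as the call begins (left out, the last holds). The fingers move at their own pace and stop on an object; the grip force is fixed at half the most. Time passes only in rows, so rows that repeat a pose let the fingers close, or fill a call up. It gives the time, the measured TCP pose, the force, the opening and the grip force at its end, in the units of the state.
- get_obs(): the state, without advancing time (a new reading comes with each control period).
- capture(name): name is "scene" or "top"; returns (picture, depth): 384x512x3 uint8, red, green, blue; 384x512 float32, m along the optical axis (not along the pixel's ray), 0 where there is no reading.
- camera_info(name): a dict with "K" (3x3 intrinsics, pixels), "extrinsics" (4x4, takes a point from camera to world coordinates). Camera axes: x right, y down, z forward; pixel columns grow to the right and rows downward; lengths in m; the calibration is good to about 2 mm. A picture is of the moment at which its call begins. camera_info takes no time and is no camera call.
- finish_job(): hands the job in; it is judged then, once.
Trained networks look in the newest picture that a camera, given by its name, has taken for a name from the list of things; names that differ only in an ending like _2 or _b are one class to them, and where a whole thing is asked for, a point or a joint stands for the part that bears it (a point fixed in the world has none). Each returns a list of dicts, best first, with "p" (0 to 1); they miss things now and then, are a little off and sometimes report something else, mostly with a low value. They report only what shows in the picture. A call takes as long as a camera call. They do not tell look-alikes from the thing itself.
- boxes_of(camera, label): "point" ([x, y, z] in m, in world coordinates, good to about 4 mm: the middle of the surface that is visible of it).
- landmark_of(camera, label): "point" ([x, y, z] in m, in world coordinates, good to about 4 mm: a listed point, or the origin of a listed thing).
The state is a dict: "time": time; "joint_positions": joint angles; "qd": joint speeds; "joint_torque": joint torques, N m; "ee_pos": TCP position; "tcp_rot": TCP orientation; "contact_force": force on the tool from outside, world axes, zero at the start; "wrist_torque": the same for the moment, N m; "finger_gap": finger opening in m; "finger_force": force on a finger pad.
Only numpy, scipy, OpenCV 4.12 (cv2) and the standard library are available. Lean on these libraries where they do the work, as an engineer would, in place of code of your own. Each camera call takes 0.05 s, during which the arm holds its last target. There are 200 camera calls.

## Task

I am refitting the belt of this modelling turntable, whose drive unit stands here with its cover off. Take the new idler roller (the tall flanged one) out of the spares tray and slide it, flange down, fully onto the bare pin of the tension arm; let go of it, then take the arm by its upright finger post, swing it forward (to the switch side) against its spring until it is wound to its stop, and finish while holding it there with the roller still on its pin, so that I can slip the belt over the pulleys. Leave the other spares and the other things on the bench where they are.

Things in the scene. Friction and masses are not known exactly. Their poses are not given: they have to be found in the camera images.
- drive_unit: turntable drive unit, fixed: grey case 190 x 250 mm, bare metal deck 58 mm above the bench. Origin under its centre; -x side is the front (switch, knob). In its frame (mm): large pulley at x 35 y 65, radius 42; motor pulley at x 50 y -90, radius 17; both 80 to 94 above the bench, hub or taper up to 110. Four brass corner studs end 70 above the bench
- tensioner_pivot (a point): the pivot of the tension arm: point on its upright axis at the underside of the arm (72 mm above the bench; the pivot screw ends 100 mm above the bench); fixed in the drive unit at x -50 y 50 mm
- tension_arm (a joint): angle of the flat steel tension arm about its upright pivot, rad: 0 is its rest, to which a torsion spring always drives it back; it grows as the arm is swung to the front (clockwise from above) and the stop is at 0.72. The spring's torque is 0.40 N m at 0 and 0.83 N m at 0.72, that is about 3.5 to 7.2 N at the finger post
- roller_pin_foot (a point): foot of the bare steel pin on the tension arm, at the middle of the shoulder on which the roller must sit, 79 mm above the bench; the pin goes straight up from it for 40 mm, diameter 8 mm, its top 10 mm tapered to 3 mm; it lies 80 mm from the pivot and moves with the arm
- finger_post (a point): point on the axis of the finger post, 14 mm below its top and 117 mm above the bench: where to take it. The post is the upright round black handle on the bent outer end of the tension arm, 115 mm from the pivot, diameter 12 mm (13 mm at its head), from 77 to 131 mm above the bench; it moves with the arm
- spares_tray: grey pocket tray 100 x 140 x 20 mm, fixed; origin under its centre. Six square pockets 34 mm wide and 8 mm deep (floor 12 mm above the bench), at x -24, 24 and y -43, 0, 43 mm in its frame. Four pockets hold one part each
- idler_roller_mid (a point): the new idler roller, half-way up on its axis (17 mm above its underside): white plastic, 34 mm high, body diameter 22 mm, with one flange of diameter 28 mm and 3 mm thick at its lower end, bore of diameter 11 mm right through along its z axis; 18 to 35 g; stands upright, flange down, in a tray pocket and sticks 26 mm out of it, by far the tallest part there
- idler_roller: the same roller; origin at the centre of its underside (the flange)
- spacer_collar: spare steel collar in the tray, outer diameter 22 mm, bore 11 mm, 12 mm high; leave it
- case_foot: spare solid rubber foot in the tray, 24 mm wide and 12 mm high; leave it
- bronze_bush: spare yellow-metal bush in the tray, outer diameter 16 mm, 12 mm high; leave it
- screwdriver: screwdriver lying on the bench; leave it
- wrench: steel wrench lying on the bench; leave it
- clay_1: brown lump of modelling wax, 44 x 72 x 24 mm; leave it
- wax_figure_1: small pale wax figure, 20 mm wide, 40 mm high, standing; leave it
Mind the look-alikes: they are no part of the job. What is shaped like the idler_roller but blue is not meant. What is shaped like the spares_tray but purple is not meant.

How it is judged:
On the way, in this order (a step that is already met when the one before it is completed fails the run):
1. the idler roller is plucked clear of the tray, at least 40 mm above its pocket floor (z of idler_roller in the frame of spares_tray above 0.052 m and contact force between the fingers and idler_roller above 0.5 N), for 0.1 s.
2. the roller sits fully down on the pin, flange below, and has been let go, the arm near its rest (distance between idler_roller and roller_pin_foot below 0.004 m and angle between idler_roller's own z axis and vertical below 0.1 rad and contact force between the fingers and idler_roller below 0.1 N and value of joint tension_arm below 0.2 rad), for 0.2 s.
At the end, for the whole second after the job is handed in: The tension arm is at its front stop (joint above 0.68 of 0.72 rad) and still, held there by the fingers on the finger post (more than 2 N), while the roller, untouched, sits upright and fully down on its pin (underside within 4 mm of the pin's foot) (value of joint tension_arm above 0.68 rad and velocity of joint tension_arm between -0.1 and 0.1 rad/s and contact force between the fingers and tension_arm above 2 N and distance between idler_roller and roller_pin_foot below 0.004 m and angle between idler_roller's own z axis and vertical below 0.1 rad and contact force between the arm and idler_roller below 0.1 N); the arm keeps its last pose, push and grip.
It fails at once if another part of the tray is shifted by more than 30 mm (distance of any of spacer_collar, case_foot, bronze_bush from where it was at the start of the episode above 0.03 m).
It fails at once if a thing lying on the bench is shifted by more than 30 mm (distance of any of screwdriver, wrench, clay_1, wax_figure_1 from where it was at the start of the episode above 0.03 m).
It also fails if it takes over 45 s, if anything falls off the work surface, if the arm or the gripper's body presses on something with over 40 N, if the wrist force passes 120 N, or if a joint passes its speed limit or range.

## Working session

There is one attempt and no reset: what is moved stays moved. The work goes in short steps, Python scripts to look and compute and a tool call to move; the robot and the scene stay as the last step left them, time stands still between calls to the robot, and variables do not carry over. Pictures are saved under pics/ and viewed, at most 10 in all, crops included, and the job is handed in when it is done.

Besides the shell and the picture viewer there is one more tool, called after ">>>" in YAML: its name, and indented under it one key for each argument. drive_tool: Moves the arm, as the interface text tells. Its arguments: {"type":"object","properties":{"increments":{"type":"array"},"claw":{"type":"number"}},"required":["increments"]}

```bash
mkdir -p pics; cat > h.py <<'E'
from cell import *
import numpy as np, cv2
from scipy.spatial.transform import Rotation as R
def cloud(n,d):
    c=camera_info(n);K=c["K"];T=np.array(c["extrinsics"]);K=np.array(K)
    v,u=np.indices(d.shape)
    p=np.stack([(u-K[0,2])/K[0,0]*d,(v-K[1,2])/K[1,1]*d,d],-1)
    return p@T[:3,:3].T+T[:3,3]
def proj(n,p):
    c=camera_info(n);K=np.array(c["K"]);T=np.linalg.inv(np.array(c["extrinsics"]))
    q=T[:3,:3]@np.array(p)+T[:3,3];return (K@q/q[2])[:2].round(0)
def inc(p,o=None):
    """world target -> tool shift from present measured pose"""
    o=o or get_obs();return R.from_quat(o["tcp_rot"]).inv().apply(np.array(p)-o["ee_pos"])
E
python3 - <<'E'
from h import *
ims=[]
for n in("scene","top"):
    im,d=capture(n);cv2.imwrite(f"pics/{n}0.png",im[...,::-1]);np.save(f"{n}.npy",cloud(n,d));np.save(f"{n}_im.npy",im)
    for l in("drive_unit","tensioner_pivot","roller_pin_foot","finger_post","spares_tray","idler_roller_mid","idler_roller"):
        for r in landmark_of(n,l)[:3]:print(n,l,round(r["p"],2),np.round(r["point"],4),proj(n,r["point"]))
o=get_obs();print(o)
E
```

```text
scene drive_unit 0.67 [ 0.6085 -0.0396  0.0011] [294. 153.]
scene tensioner_pivot 0.83 [ 0.5474 -0.0811  0.0695] [321. 144.]
scene roller_pin_foot 0.77 [ 0.6176 -0.0426  0.08  ] [295. 130.]
scene finger_post 0.85 [ 0.6607 -0.0704  0.1181] [296. 106.]
scene spares_tray 0.9 [0.4762 0.1994 0.0008] [240. 220.]
scene spares_tray 0.76 [ 0.2362  0.3275 -0.004 ] [238. 327.]
scene spares_tray 0.2 [ 0.5444 -0.083   0.0673] [322. 145.]
scene idler_roller_mid 0.55 [0.3432 0.1888 0.0201] [271. 255.]
scene idler_roller_mid 0.48 [0.4254 0.2108 0.0296] [245. 230.]
scene idler_roller 0.64 [0.422  0.2104 0.0108] [246. 236.]
scene idler_roller 0.49 [0.3455 0.1845 0.0009] [272. 258.]
top drive_unit 0.83 [ 6.025e-01 -3.970e-02 -1.000e-04] [309. 151.]
top drive_unit 0.4 [ 0.6587 -0.067   0.1157] [324. 121.]
top tensioner_pivot 0.7 [ 0.5505 -0.083   0.0771] [328. 162.]
top roller_pin_foot 0.58 [ 0.6193 -0.0405  0.0783] [312. 139.]
top roller_pin_foot 0.54 [ 0.5474 -0.0808  0.0739] [327. 164.]
top roller_pin_foot 0.32 [0.5209 0.1805 0.0106] [236. 178.]
top finger_post 0.51 [ 0.66   -0.071   0.1133] [325. 12
[... 385 characters left out ...]
array([-1.06737514e+00,  3.84674872e-01,  7.91434510e-03,  5.52423543e-06,
       -1.19398070e+00, -2.58603533e-01]), 'qd': array([ 5.33836365e-04,  1.81591911e-03,  6.76374357e-05, -1.76017793e-03,
        6.84718124e-04, -8.08591697e-04]), 'joint_torque': array([ 9.02171359e-05, -3.92030346e+01,  1.88604301e+01,  4.19027478e+00,
       -2.08965635e-04, -2.20008225e-06]), 'ee_pos': array([ 0.15151224, -0.60634629,  0.24533371]), 'tcp_rot': array([-1.22104369e-01,  9.92517266e-01, -2.65275281e-05,  7.85981731e-06]), 'contact_force': array([0.839932 , 0.2972148, 0.1675206]), 'wrist_torque': array([ 0.05945869,  0.03855789, -0.00459979]), 'finger_force': 0.0, 'finger_gap': 0.08537275032650825}
```

View pics/scene0.png

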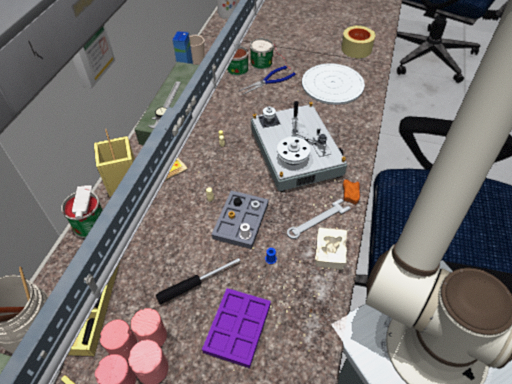

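View pics/top0.png

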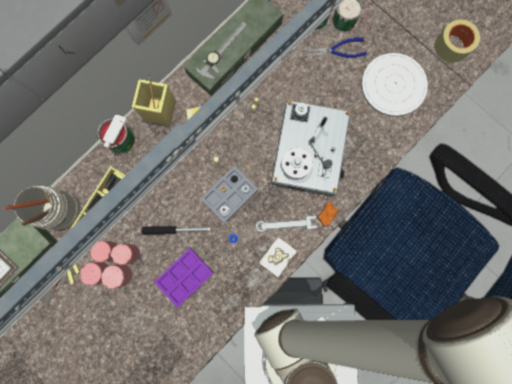

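The top view shows the grey tray at about (229,194) and the drive unit at (312,148), with a rail running diagonally behind. The white roller is in the tray's near pocket, at about (245,230) in the scene view. I'll refine these positions from depth.

```bash
python3 - <<'E'
from h import *
def show(n,c,r,f):
    im=np.load(n+"_im.npy");u,v=c
    return cv2.resize(im[v-r:v+r,u-r:u+r,::-1],None,fx=f,fy=f,interpolation=cv2.INTER_CUBIC)
a=np.hstack([show("top",(312,148),48,4),show("scene",(298,145),48,4)])
b=np.hstack([show("top",(229,194),32,3),show("scene",(241,218),32,3)]);b=np.pad(b,((0,0),(0,a.shape[1]-b.shape[1]),(0,0)))
cv2.imwrite("pics/crop.png",np.vstack([a,b]))
for n in("top","scene"):
    P=np.load(n+".npy").reshape(-1,3);I=np.load(n+"_im.npy").reshape(-1,3).astype(int)
    def sel(c,r,lo,hi):
        m=(np.hypot(*(P[:,:2]-c).T)<r)&(P[:,2]>lo)&(P[:,2]<hi);return P[m]
    for nm,a in dict(roller=((.425,.211),.025,.038,.055),pin=((.618,-.042),.02,.095,.13),post=((.660,-.071),.02,.11,.14),pivot=((.549,-.082),.02,.09,.11)).items():
        q=sel(*a);print(n,nm,len(q),q.mean(0).round(4) if len(q) else '',(q.min(0).round(3),q.max(0).round(3)) if len(q) else '')
    m=(P[:,2]>.054)&(P[:,2]<.063)&(np.hypot(*(P[:,:2]-[.605,-.04]).T)<.17)
    print("deck",cv2.minAreaRect(P[m][:,:2].astype(np.float32)))
    m=(P[:,2]>.016)&(P[:,2]<.023)&(np.hypot(*(P[:,:2]-[.475,.198]).T)<.09)
    print("tray",cv2.minAreaRect(P[m][:,:2].astype(np.float32)))
    m=(P[:,2]>.14)&(P[:,0]>.2)&(P[:,0]<.9)&(P[:,1]>-.35)&(P[:,1]<.6)
    q=P[m]
    for x in np.arange(.2,.9,.1):
        s=q[(q[:,0]>x)&(q[:,0]<x+.1)]
        if len(s):print(" high",x.round(1),len(s),s.min(0).round(2),s.max(0).round(2))
E
```

```text
top roller 37 [0.4253 0.2142 0.0447] (array([0.415, 0.204, 0.04 ]), array([0.435, 0.225, 0.05 ]))
top pin 10 [ 0.6141 -0.0374  0.1083] (array([ 0.612, -0.04 ,  0.099]), array([ 0.616, -0.035,  0.116]))
top post 26 [ 0.6596 -0.0663  0.1259] (array([ 0.655, -0.071,  0.113]), array([ 0.667, -0.061,  0.133]))
top pivot 49 [ 0.5455 -0.0777  0.0958] (array([ 0.535, -0.088,  0.09 ]), array([ 0.557, -0.068,  0.103]))
deck ((0.6056388020515442, -0.03873539716005325), (0.1862621158361435, 0.24505576491355896), 78.1012954711914)
tray ((0.4740847051143646, 0.20184071362018585), (0.10091866552829742, 0.13796253502368927), 44.14417266845703)
 high 0.2 7712 [ 0.2  -0.15  0.27] [0.3  0.6  0.74]
 high 0.3 2628 [0.3  0.12 0.27] [0.4  0.58 1.12]
 high 0.4 1856 [0.4  0.31 0.27] [0.5  0.48 0.35]
 high 0.5 2287 [0.5  0.22 0.27] [0.6  0.6  0.48]
 high 0.6 7497 [0.6  0.12 0.14] [0.7  0.6  0.51]
 high 0.7 8770 [0.7  0.01 0.14] [0.8  0.57 0.51]
 high 0.8 3771 [ 0.8  -0.08  0.14] [0.9  0.45 0.43]
scene roller 62 [0.4239 0.2142 0.0445] (array([0.414, 0.204, 0.038]), array([0.435, 0.224, 0.049]))
scene pin 21 [ 
[... 177 characters left out ...]
7, -0.061,  0.132]))
scene pivot 46 [ 0.5445 -0.0776  0.0962] (array([ 0.534, -0.091,  0.09 ]), array([ 0.554, -0.067,  0.102]))
deck ((0.6036196351051331, -0.03986030071973801), (0.1853463351726532, 0.24991247057914734), 78.4599380493164)
tray ((0.47409167885780334, 0.2003600001335144), (0.1013047993183136, 0.14360448718070984), 44.156089782714844)
 high 0.2 3456 [ 0.2  -0.08  0.27] [0.3  0.6  0.62]
 high 0.3 3381 [0.3  0.41 0.27] [0.4  0.58 0.35]
 high 0.4 2428 [0.4  0.31 0.27] [0.5  0.48 0.35]
 high 0.5 1787 [0.5  0.21 0.27] [0.6  0.58 0.39]
 high 0.6 7122 [0.6  0.11 0.14] [0.7  0.6  0.51]
 high 0.7 8353 [0.7  0.02 0.14] [0.8  0.55 0.51]
 high 0.8 4870 [ 0.8  -0.08  0.14] [0.9  0.45 0.46]
```

View pics/crop.png

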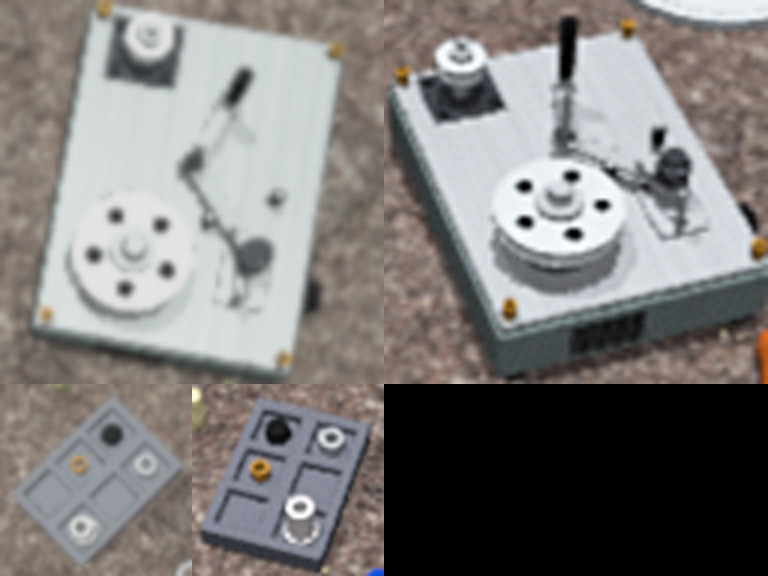

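Crops: the pin is at about (190,160) in the top crop and the post at (238,85). The roller is in the tray's bottom pocket, and the rail overhangs near it. Next I'll get the rail edge, the camera bearings and the first move.

```bash
cat >> h.py <<'E'
def rows(p,y=None,lean=0):
    """target TCP p, closing axis azimuth y (deg), lean: tool z tilted (deg) to horizontal (1,1)"""
    o=get_obs();R0=R.from_quat(o["tcp_rot"])
    print("shift",R0.inv().apply(np.array(p)-o["ee_pos"]).round(4),end=" ")
    if y is not None:
        a=np.radians(y);yy=np.array([np.cos(a),np.sin(a),0]);h=np.cross(yy,[0,0,1]);h=h*np.sign(h@[1,1,0]) if lean else h
        z=np.array([0,0,-1])*np.cos(np.radians(lean))+h*np.sin(np.radians(lean));x=np.cross(yy,z)
        print("turn",(R0.inv()*R.from_matrix(np.stack([x,yy,z],1))).as_rotvec().round(4))
    else:print()
E
python3 - <<'E'
from h import *
for n in("top","scene"):
    print(n,np.array(camera_info(n)["extrinsics"])[:3,3].round(2))
    P=np.load(n+".npy").reshape(-1,3)
    m=(P[:,2]>.25)&(P[:,2]<.4)&(P[:,0]>.36)&(P[:,0]<.65)&(P[:,1]>0)&(P[:,1]<.5);q=P[m];s=q[:,0]+q[:,1]
    print(np.percentile(s,[0,1,5,50]).round(3),np.percentile(q[:,2],[1,99]))
rows([.45,-.2,.25],135,10)
E
```

```text
top [0.32 0.12 1.12]
[0.808 0.813 0.814 0.822] [0.26935007 0.3470044 ]
scene [-0.11  0.46  0.9 ]
[0.807 0.812 0.813 0.819] [0.26962714 0.3470267 ]
shift [-0.3881  0.3219 -0.0047] turn [-0.0472 -0.1703 -0.5392]
```

>>> drive_tool:
  increments:
    - {"x": -0.045,"y": 0.038,"wz": -0.1}
    - {"x": -0.09,"y": 0.076,"wz": -0.2}
    - {"x": -0.137,"y": 0.114,"wz": -0.3}
    - {"x": -0.184,"y": 0.152,"wz": -0.4}
    - {"x": -0.23,"y": 0.19,"wz": -0.5}
  claw: 0.5

```text
invalid input
```

```bash
python3 -c "
from h import *
o=get_obs();print(o['time'],o['ee_pos'],o['finger_gap'],o['joint_positions'].round(2))
rows([.45,-.15,.22],135);rows([.425,.213,.1],135)"
```

```text
0.8 [ 0.15151224 -0.60634629  0.24533371] 0.08537275032650825 [-1.07  0.38  0.01  0.   -1.19 -0.26]
shift [-0.4002  0.3704  0.0253] turn [-1.000e-04 -0.000e+00 -5.406e-01]
shift [-0.4639  0.7286  0.1453] turn [-1.000e-04 -0.000e+00 -5.406e-01]
```

>>> drive_tool:
  increments:
    - {"x": -0.045,"y": 0.038,"z": 0,"wx": 0,"wy": 0,"wz": -0.1}
    - {"x": -0.09,"y": 0.076,"z": 0,"wx": 0,"wy": 0,"wz": -0.2}
    - {"x": -0.137,"y": 0.114,"z": 0,"wx": 0,"wy": 0,"wz": -0.3}
    - {"x": -0.184,"y": 0.152,"z": 0,"wx": 0,"wy": 0,"wz": -0.4}
    - {"x": -0.23,"y": 0.19,"z": 0,"wx": 0,"wy": 0,"wz": -0.5}
  claw: 0.5

```text
time: 1.42
ee_pos: [0.3296, -0.3647, 0.2457]
tcp_rot: [-0.365, 0.931, -0.0, 0.0]
contact_force: [0.4, -0.7, -0.0]
finger_gap: 0.0425
finger_force: 0.0
```

```bash
python3 -c "
from h import *
o=get_obs();print(o['time'],o['ee_pos'],o['finger_gap'],o['joint_positions'].round(2))
rows([.45,-.15,.22],135);rows([.425,.213,.1],135)"
```

```text
1.425 [ 0.32956457 -0.3646972   0.24566351] 0.04254572308868311 [-0.5   0.16 -0.31  0.   -1.1  -0.32]
shift [-0.2343  0.0755  0.0256] turn [-0.001   0.0002 -0.0374]
shift [-0.4629  0.3587  0.1454] turn [-0.001   0.0002 -0.0374]
```

>>> drive_tool:
  increments:
    - {"x": -0.055,"y": 0.02,"z": 0,"wx": 0,"wy": 0,"wz": -0.03}
    - {"x": -0.11,"y": 0.04,"z": 0,"wx": 0,"wy": 0,"wz": -0.035}
    - {"x": -0.165,"y": 0.06,"z": 0.01,"wx": 0,"wy": 0,"wz": -0.035}
    - {"x": -0.22,"y": 0.085,"z": 0.02,"wx": 0,"wy": 0,"wz": -0.035}
    - {"x": -0.26,"y": 0.13,"z": 0.02,"wx": 0,"wy": 0,"wz": -0.035}

```text
time: 2.05
ee_pos: [0.4326, -0.0924, 0.2247]
tcp_rot: [-0.38, 0.925, -0.0, -0.0]
contact_force: [0.1, 0.3, 0.5]
finger_gap: 0.0426
finger_force: 0.0
```

```bash
python3 -c "
from h import *
rows([.425,.213,.1],135)"
```

```text
shift [-0.2094  0.2225  0.1247] turn [ 0.0001 -0.0005 -0.0056]
```

>>> drive_tool:
  increments:
    - {"x": -0.042,"y": 0.042,"z": 0.01,"wx": 0,"wy": 0,"wz": 0}
    - {"x": -0.084,"y": 0.084,"z": 0.02,"wx": 0,"wy": 0,"wz": 0}
    - {"x": -0.124,"y": 0.126,"z": 0.04,"wx": 0,"wy": 0,"wz": 0}
    - {"x": -0.164,"y": 0.168,"z": 0.07,"wx": 0,"wy": 0,"wz": -0.005}
    - {"x": -0.204,"y": 0.215,"z": 0.1,"wx": 0,"wy": 0,"wz": -0.005}

```text
time: 2.68
ee_pos: [0.4261, 0.196, 0.1289]
tcp_rot: [-0.383, 0.924, 0.0, 0.001]
contact_force: [1.0, -0.1, -0.5]
finger_gap: 0.0425
finger_force: 0.0
```

>>> drive_tool:
  increments:
    - {"x": 0,"y": 0,"z": 0.005,"wx": 0,"wy": 0,"wz": 0}
    - {"x": 0,"y": 0,"z": 0.01,"wx": 0,"wy": 0,"wz": 0}
    - {"x": 0,"y": 0,"z": 0.015,"wx": 0,"wy": 0,"wz": 0}
    - {"x": 0,"y": 0,"z": 0.02,"wx": 0,"wy": 0,"wz": 0}
    - {"x": 0,"y": 0,"z": 0.02,"wx": 0,"wy": 0,"wz": 0}

```text
time: 3.3
ee_pos: [0.4262, 0.1931, 0.1092]
tcp_rot: [-0.382, 0.924, -0.0, -0.0]
contact_force: [0.3, -0.8, 0.4]
finger_gap: 0.0427
finger_force: 0.0
```

```bash
python3 -c "
from h import *
o=get_obs();print(o['ee_pos'],o['joint_positions'].round(2))
rows([.425,.213,.036],135)
a,d=capture('scene');u,v=240,215;a1=cv2.resize(a[v-60:v+60,u-60:u+60,::-1],None,fx=4,fy=4)
b,d2=capture('top');u,v=229,200;b1=cv2.resize(b[v-40:v+40,u-40:u+40,::-1],None,fx=4,fy=4)
cv2.imwrite('pics/g.png',np.hstack([a1[80:400,80:400],b1]))
for n,D in(('scene',d),('top',d2)):
    P=cloud(n,D).reshape(-1,3);m=(np.hypot(*(P[:,:2]-[.425,.213]).T)<.025)&(P[:,2]>.042)&(P[:,2]<.052);print(n,m.sum(),P[m].mean(0) if m.any() else '')
"
```

```text
[0.4261525  0.19308677 0.10918501] [ 0.77  0.28 -0.55 -0.   -0.74 -1.56]
shift [-0.0133  0.0149  0.0732] turn [ 0.     -0.0002 -0.002 ]
scene 49 [0.42474936 0.21390487 0.04523276]
top 0
```

View pics/g.png

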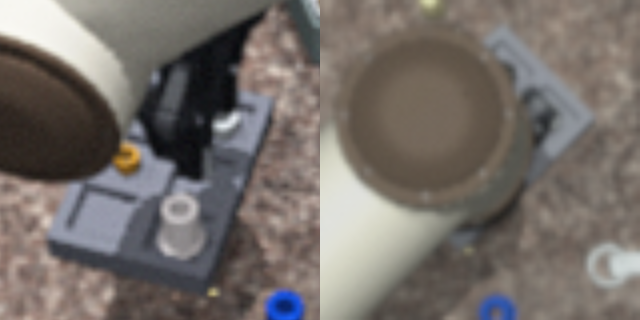

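The roller stands alone at (182,225) in the crop and the fingers are above and to one side of it. I'll align first, then descend.

>>> drive_tool:
  increments:
    - {"x": -0.0136,"y": 0.0153,"z": 0,"wx": 0,"wy": 0,"wz": 0}
    - {"x": -0.0136,"y": 0.0153,"z": 0.015,"wx": 0,"wy": 0,"wz": 0}
    - {"x": -0.0136,"y": 0.0153,"z": 0.04,"wx": 0,"wy": 0,"wz": 0}
    - {"x": -0.0136,"y": 0.0153,"z": 0.06,"wx": 0,"wy": 0,"wz": 0}
    - {"x": -0.0136,"y": 0.0153,"z": 0.073,"wx": 0,"wy": 0,"wz": 0}

```text
time: 4.03
ee_pos: [0.4249, 0.2152, 0.0355]
tcp_rot: [-0.383, 0.924, -0.0, -0.0]
contact_force: [-0.2, 0.3, -0.7]
finger_gap: 0.0426
finger_force: 0.0
```

>>> drive_tool:
  increments:
    - {"x": 0,"y": 0,"z": 0,"wx": 0,"wy": 0,"wz": 0}
    - {"x": 0,"y": 0,"z": 0,"wx": 0,"wy": 0,"wz": 0}
    - {"x": 0,"y": 0,"z": 0,"wx": 0,"wy": 0,"wz": 0}
    - {"x": 0,"y": 0,"z": 0,"wx": 0,"wy": 0,"wz": 0}
    - {"x": 0,"y": 0,"z": 0,"wx": 0,"wy": 0,"wz": 0}
  claw: 0

```text
time: 4.65
ee_pos: [0.425, 0.2144, 0.0365]
tcp_rot: [-0.382, 0.924, 0.0, 0.0]
contact_force: [-0.8, 0.1, -0.7]
finger_gap: 0.0201
finger_force: 58.6
```

>>> drive_tool:
  increments:
    - {"x": 0,"y": 0,"z": -0.015,"wx": 0,"wy": 0,"wz": 0}
    - {"x": 0,"y": 0,"z": -0.045,"wx": 0,"wy": 0,"wz": 0}
    - {"x": 0,"y": 0,"z": -0.085,"wx": 0,"wy": 0,"wz": 0}
    - {"x": 0,"y": 0,"z": -0.12,"wx": 0,"wy": 0,"wz": 0}
    - {"x": 0,"y": 0,"z": -0.13,"wx": 0,"wy": 0,"wz": 0}

```text
time: 5.28
ee_pos: [0.4257, 0.215, 0.1685]
tcp_rot: [-0.382, 0.924, 0.001, 0.002]
contact_force: [0.3, -0.5, -0.9]
finger_gap: 0.0202
finger_force: 58.7
```

```bash
python3 -c "
from h import *
o=get_obs();print(o['ee_pos'],o['joint_positions'].round(2),o['finger_gap'])
rows([.617,-.040,.170],135)
a,d=capture('scene')
P=cloud('scene',d).reshape(-1,3);c=o['ee_pos']
for lo,hi in((.14,.153),(.153,.164),(.164,.18)):
    m=(np.hypot(*(P[:,:2]-c[:2]).T)<.022)&(P[:,2]>lo)&(P[:,2]<hi)&(a.reshape(-1,3).min(1)>120);print(m.sum(),P[m].mean(0) if m.any() else '',P[m].max(0) if m.any() else '')
print(landmark_of('scene','idler_roller_mid')[:2],landmark_of('scene','idler_roller')[:2])
"
```

```text
[0.4256832  0.21501692 0.16847185] [ 0.81  0.21 -0.46  0.   -0.9  -1.6 ] 0.020151706604969424
shift [ 0.0449 -0.3156 -0.0017] turn [-0.0001  0.0049 -0.0005]
25 [0.41574608 0.21298985 0.1472238 ] [0.42535266 0.22604169 0.15168392]
0  
8 [0.42075965 0.20746663 0.17721848] [0.42527867 0.21029249 0.17975631]
[{'point': [0.3449, 0.1904, 0.0179], 'p': 0.54}] [{'point': [0.3457, 0.1893, 0.0019], 'p': 0.7}]
```

>>> drive_tool:
  increments:
    - {"x": 0.007,"y": -0.05,"z": 0,"wx": 0,"wy": 0,"wz": 0}
    - {"x": 0.014,"y": -0.1,"z": 0,"wx": 0,"wy": 0,"wz": 0}
    - {"x": 0.021,"y": -0.15,"z": 0,"wx": 0,"wy": 0,"wz": 0}
    - {"x": 0.028,"y": -0.2,"z": 0,"wx": 0,"wy": 0,"wz": 0}
    - {"x": 0.035,"y": -0.25,"z": 0,"wx": 0,"wy": 0,"wz": 0}

```text
time: 6.05
ee_pos: [0.5767, 0.0111, 0.1638]
tcp_rot: [-0.382, 0.924, 0.0, -0.002]
contact_force: [0.6, 0.5, -0.4]
finger_gap: 0.0199
finger_force: 58.8
```

>>> drive_tool:
  increments:
    - {"x": 0.005,"y": -0.035,"z": 0,"wx": 0,"wy": 0,"wz": 0}
    - {"x": 0.0095,"y": -0.0655,"z": 0,"wx": 0,"wy": 0,"wz": 0}
    - {"x": 0.0095,"y": -0.0655,"z": 0.005,"wx": 0,"wy": 0,"wz": 0}
    - {"x": 0.0095,"y": -0.0655,"z": 0.01,"wx": 0,"wy": 0,"wz": 0}
    - {"x": 0.0095,"y": -0.0655,"z": 0.01,"wx": 0,"wy": 0,"wz": 0}

```text
time: 6.68
ee_pos: [0.6153, -0.0397, 0.1549]
tcp_rot: [-0.383, 0.924, 0.0, -0.001]
contact_force: [0.0, 1.0, -0.4]
finger_gap: 0.0199
finger_force: 58.8
```

```bash
python3 -c "
from h import *
o=get_obs();print(o['ee_pos'],o['joint_positions'].round(2),o['finger_gap'])
rows([.617,-.040,.103],135)
n='scene';a,d=capture(n);P=cloud(n,d);np.save('s2.npy',P);np.save('s2_im.npy',a)
c=o['ee_pos'];u,v=proj(n,c).astype(int);print(u,v)
k=24;cv2.imwrite('pics/pin.png',cv2.resize(a[v-10:v+38,u-32:u+32,::-1],None,fx=12,fy=12,interpolation=cv2.INTER_CUBIC))
b,d2=capture('top');np.save('t2_im.npy',b);np.save('t2.npy',cloud('top',d2))
for l in('idler_roller','idler_roller_mid','roller_pin_foot'):
  for nn in('scene','top'):print(nn,l,[(r['p'],r['point'])for r in landmark_of(nn,l)])
"
```

```text
[ 0.61526139 -0.03969259  0.15486943] [ 0.2   0.45 -0.13 -0.   -0.99 -0.98] 0.019941290011709436
shift [-0.0011 -0.0015  0.0519] turn [ 0.0018 -0.0022  0.0003]
296 109
scene idler_roller [(0.7, [0.3478, 0.1877, 0.0036]), (0.58, [0.6146, -0.0395, 0.13])]
top idler_roller [(0.44, [0.344, 0.1912, 0.0043])]
scene idler_roller_mid [(0.6, [0.614, -0.0425, 0.1458]), (0.56, [0.3461, 0.1895, 0.0199])]
top idler_roller_mid [(0.45, [0.3459, 0.1881, 0.0166])]
scene roller_pin_foot [(0.49, [0.6172, -0.0381, 0.0811])]
top roller_pin_foot [(0.51, [0.6192, -0.0421, 0.0756])]
```

View pics/pin.png

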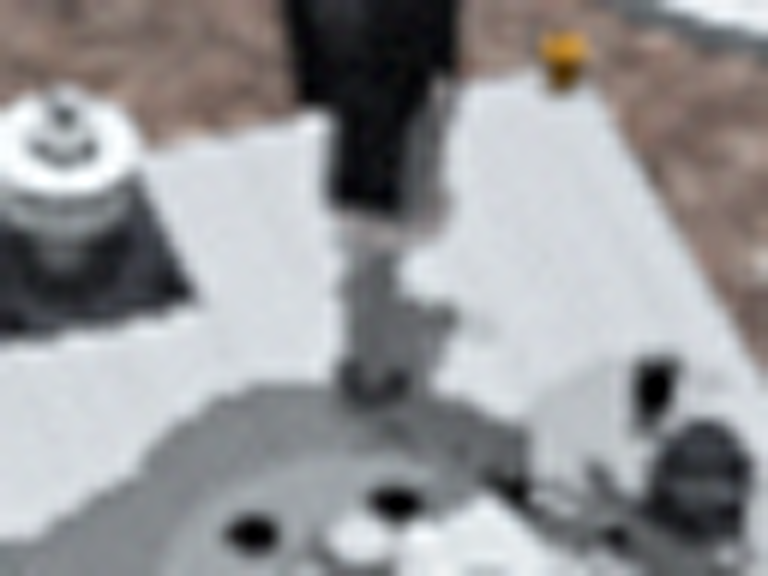

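The roller's flange shows at (390,228) in the crop, right above the pin foot at about (372,385). I'll fit circles to the flange and pin points to get the remaining offset.

```bash
python3 - <<'E'
from h import *
from scipy.optimize import least_squares
def fit(q,r,c0):
    s=least_squares(lambda c:np.hypot(*(q[:,:2]-c).T)-r,c0,loss="soft_l1",f_scale=.001);return s.x.round(4),len(q),np.abs(s.fun).mean().round(4)
for n,f in(("scene","s2"),("top","t2")):
    P=np.load(n+".npy").reshape(-1,3)
    m=(np.hypot(*(P[:,:2]-[.616,-.04]).T)<.012)&(P[:,2]>.088)&(P[:,2]<.110)
    print(n,"pin",fit(P[m],.004,[.617,-.04]))
    I=np.load(n+"_im.npy").reshape(-1,3)
    m=(np.hypot(*(P[:,:2]-[.66,-.068]).T)<.015)&(P[:,2]>.095)&(P[:,2]<.126)
    print(n,"post",fit(P[m],.006,[.661,-.069]))
    P=np.load(f+".npy").reshape(-1,3)
    m=(np.hypot(*(P[:,:2]-[.6152,-.0397]).T)<.024)&(P[:,2]>.127)&(P[:,2]<.1325)
    print(n,"flange",fit(P[m],.014,[.6152,-.0397]), P[m].round(3)[:12].tolist())
E
```

```text
scene pin (array([ 0.6164, -0.0395]), 17, np.float64(0.0009))
scene post (array([ 0.6608, -0.0681]), 44, np.float64(0.0011))
scene flange (array([ 0.617 , -0.0383]), 7, np.float64(0.001)) [[0.611, -0.051, 0.132], [0.607, -0.045, 0.132], [0.611, -0.027, 0.132], [0.606, -0.029, 0.132], [0.604, -0.035, 0.131], [0.602, -0.036, 0.132], [0.601, -0.038, 0.132]]
top pin (array([ 0.6163, -0.039 ]), 7, np.float64(0.0002))
top post (array([ 0.6608, -0.0674]), 20, np.float64(0.0007))
top flange (array([ 0.6155, -0.035 ]), 2, np.float64(0.0)) [[0.61, -0.048, 0.129], [0.603, -0.042, 0.132]]
```

>>> drive_tool:
  increments:
    - {"x": -0.0005,"y": -0.0005,"z": 0.005,"wx": 0,"wy": 0,"wz": 0}
    - {"x": -0.0005,"y": -0.0005,"z": 0.01,"wx": 0,"wy": 0,"wz": 0}
    - {"x": -0.0005,"y": -0.0005,"z": 0.015,"wx": 0,"wy": 0,"wz": 0}
    - {"x": -0.0005,"y": -0.0005,"z": 0.02,"wx": 0,"wy": 0,"wz": 0}
    - {"x": -0.0005,"y": -0.0005,"z": 0.025,"wx": 0,"wy": 0,"wz": 0}

```text
time: 7.7
ee_pos: [0.617, -0.0404, 0.1307]
tcp_rot: [-0.382, 0.924, 0.0, -0.0]
contact_force: [-0.5, -0.5, -0.2]
finger_gap: 0.02
finger_force: 58.8
```

>>> drive_tool:
  increments:
    - {"x": 0,"y": 0,"z": 0.006,"wx": 0,"wy": 0,"wz": 0}
    - {"x": 0,"y": 0,"z": 0.012,"wx": 0,"wy": 0,"wz": 0}
    - {"x": 0,"y": 0,"z": 0.018,"wx": 0,"wy": 0,"wz": 0}
    - {"x": 0,"y": 0,"z": 0.023,"wx": 0,"wy": 0,"wz": 0}
    - {"x": 0,"y": 0,"z": 0.026,"wx": 0,"wy": 0,"wz": 0}

```text
time: 8.32
ee_pos: [0.617, -0.0404, 0.1048]
tcp_rot: [-0.382, 0.924, 0.0, -0.0]
contact_force: [0.0, -0.8, -0.8]
finger_gap: 0.0201
finger_force: 58.8
```

```bash
python3 -c "
from h import *
o=get_obs();print(o['ee_pos'],o['contact_force'])
n='scene';a,d=capture(n);u,v=proj(n,o['ee_pos']).astype(int)
cv2.imwrite('pics/pin2.png',cv2.resize(a[v-15:v+33,u-32:u+32,::-1],None,fx=10,fy=10,interpolation=cv2.INTER_CUBIC))
for l in('idler_roller','idler_roller_mid'):print(l,[(r['p'],r['point'])for r in landmark_of(n,l)])
"
```

```text
[ 0.61699477 -0.04036968  0.10481118] [ 0.00991464 -0.81800447 -0.76927788]
idler_roller [(0.52, [0.6136, -0.0395, 0.0801]), (0.48, [0.3452, 0.1878, 0.0031])]
idler_roller_mid [(0.69, [0.3461, 0.1912, 0.0184]), (0.31, [0.5193, 0.1822, 0.0151])]
```

View pics/pin2.png

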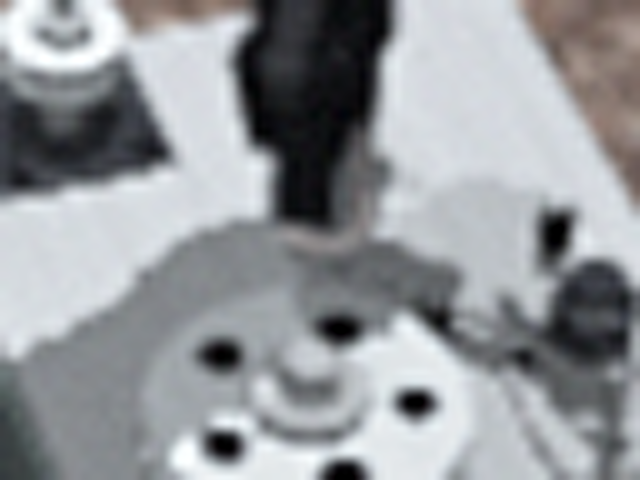

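The flange is at (330,240), just above the arm, and nothing is pushing back. I'll lower the last 1.3 mm and release.

>>> drive_tool:
  increments:
    - {"x": 0,"y": 0,"z": 0.0007,"wx": 0,"wy": 0,"wz": 0}
    - {"x": 0,"y": 0,"z": 0.0014,"wx": 0,"wy": 0,"wz": 0}
    - {"x": 0,"y": 0,"z": 0.0014,"wx": 0,"wy": 0,"wz": 0}
    - {"x": 0,"y": 0,"z": 0.0014,"wx": 0,"wy": 0,"wz": 0}
    - {"x": 0,"y": 0,"z": 0.0014,"wx": 0,"wy": 0,"wz": 0}

```text
time: 9.1
ee_pos: [0.6171, -0.0404, 0.1039]
tcp_rot: [-0.382, 0.924, 0.0, 0.0]
contact_force: [-0.6, 0.4, -0.7]
finger_gap: 0.02
finger_force: 58.8
```

>>> drive_tool:
  increments:
    - {"x": 0,"y": 0,"z": 0,"wx": 0,"wy": 0,"wz": 0}
    - {"x": 0,"y": 0,"z": 0,"wx": 0,"wy": 0,"wz": 0}
    - {"x": 0,"y": 0,"z": 0,"wx": 0,"wy": 0,"wz": 0}
    - {"x": 0,"y": 0,"z": 0,"wx": 0,"wy": 0,"wz": 0}
    - {"x": 0,"y": 0,"z": 0,"wx": 0,"wy": 0,"wz": 0}
  claw: 0.42

```text
time: 9.72
ee_pos: [0.6171, -0.0404, 0.1038]
tcp_rot: [-0.382, 0.924, -0.0, 0.0]
contact_force: [0.6, 0.3, -0.0]
finger_gap: 0.0362
finger_force: 0.0
```

>>> drive_tool:
  increments:
    - {"x": 0,"y": 0,"z": -0.01,"wx": 0,"wy": 0,"wz": 0}
    - {"x": 0,"y": 0,"z": -0.025,"wx": 0,"wy": 0,"wz": 0}
    - {"x": 0,"y": 0,"z": -0.04,"wx": 0,"wy": 0,"wz": 0}
    - {"x": 0,"y": 0,"z": -0.055,"wx": 0,"wy": 0,"wz": 0}
    - {"x": 0,"y": 0,"z": -0.065,"wx": 0,"wy": 0,"wz": 0}

```text
time: 10.35
ee_pos: [0.6175, -0.0403, 0.1705]
tcp_rot: [-0.382, 0.924, -0.0, 0.001]
contact_force: [-0.1, -0.6, -0.4]
finger_gap: 0.036
finger_force: 0.0
```

```bash
python3 -c "
from h import *
from scipy.optimize import least_squares
o=get_obs();print(o['ee_pos'],o['contact_force'],o['finger_gap'],o['joint_positions'].round(2))
n='scene';a,d=capture(n);u,v=proj(n,[.617,-.04,.1]).astype(int)
cv2.imwrite('pics/pin3.png',cv2.resize(a[v-25:v+29,u-36:u+36,::-1],None,fx=10,fy=10,interpolation=cv2.INTER_CUBIC))
for l in('idler_roller','finger_post','roller_pin_foot'):print(l,[(r['p'],r['point'])for r in landmark_of(n,l)])
P=cloud(n,d).reshape(-1,3);m=(np.hypot(*(P[:,:2]-[.617,-.04]).T)<.02)&(P[:,2]>.09)&(P[:,2]<.125);print(m.sum(),np.percentile(P[m][:,2],[50,80,90,95,100]))
m=(np.hypot(*(P[:,:2]-[.66,-.068]).T)<.015)&(P[:,2]>.095)&(P[:,2]<.126);print(P[m].mean(0))
for y in (84,100,120,135,-90+0): print(y);rows([.6615,-.069,.112],y)
"
```

```text
[ 0.61746259 -0.04030418  0.17053431] [-0.09604985 -0.55612615 -0.38840601] 0.03602183513274308 [ 0.2   0.43 -0.11  0.   -1.02 -0.98]
idler_roller [(0.5, [0.614, -0.0423, 0.0769]), (0.44, [0.346, 0.1866, 0.0026])]
finger_post [(0.69, [0.6634, -0.0682, 0.1213])]
roller_pin_foot [(0.66, [0.6176, -0.0404, 0.079])]
84 [0.10885419 0.11271707 0.11356191 0.11395502 0.11884153]
[ 0.65389127 -0.06607454  0.09681038]
84
shift [-0.0113 -0.0519  0.0567] turn [ 4.000e-04 -2.000e-04  8.893e-01]
100
shift [-0.0113 -0.0519  0.0567] turn [ 4.000e-04 -1.000e-04  6.101e-01]
120
shift [-0.0113 -0.0519  0.0567] turn [ 4.00e-04 -1.00e-04  2.61e-01]
135
shift [-0.0113 -0.0519  0.0567] turn [ 0.0004 -0.     -0.0008]
-90
shift [-0.0113 -0.0519  0.0567] turn [ 2.000e-04  5.000e-04 -2.357e+00]
```

View pics/pin3.png

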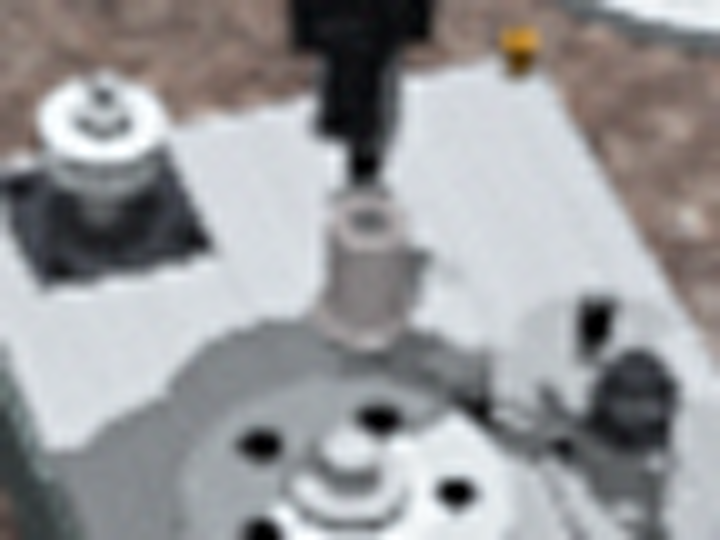

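The roller is fully down on the pin at (365,270), standing free with its top at z ≈ 0.113. Now the post.

>>> drive_tool:
  increments:
    - {"x": -0.003,"y": -0.015,"z": 0,"wx": 0,"wy": 0,"wz": 0.15}
    - {"x": -0.006,"y": -0.03,"z": 0,"wx": 0,"wy": 0,"wz": 0.3}
    - {"x": -0.009,"y": -0.045,"z": 0,"wx": 0,"wy": 0,"wz": 0.45}
    - {"x": -0.0113,"y": -0.052,"z": 0,"wx": 0,"wy": 0,"wz": 0.6}
    - {"x": -0.0113,"y": -0.052,"z": 0,"wx": 0,"wy": 0,"wz": 0.69}

```text
time: 11.18
ee_pos: [0.6617, -0.0695, 0.1673]
tcp_rot: [-0.045, 0.999, -0.0, -0.001]
contact_force: [0.7, 0.1, -0.0]
finger_gap: 0.0361
finger_force: 0.0
```

>>> drive_tool:
  increments:
    - {"x": 0,"y": 0,"z": 0.0,"wx": 0,"wy": 0,"wz": 0}
    - {"x": 0,"y": 0,"z": 0.015,"wx": 0,"wy": 0,"wz": 0}
    - {"x": 0,"y": 0,"z": 0.03,"wx": 0,"wy": 0,"wz": 0}
    - {"x": 0,"y": 0,"z": 0.045,"wx": 0,"wy": 0,"wz": 0}
    - {"x": 0,"y": 0,"z": 0.057,"wx": 0,"wy": 0,"wz": 0}

```text
time: 11.8
ee_pos: [0.6613, -0.0692, 0.1101]
tcp_rot: [-0.047, 0.999, -0.0, -0.001]
contact_force: [-0.2, -0.4, 0.4]
finger_gap: 0.0361
finger_force: 0.0
```

>>> drive_tool:
  increments:
    - {"x": 0,"y": 0,"z": 0,"wx": 0,"wy": 0,"wz": 0}
    - {"x": 0,"y": 0,"z": 0,"wx": 0,"wy": 0,"wz": 0}
    - {"x": 0,"y": 0,"z": 0,"wx": 0,"wy": 0,"wz": 0}
    - {"x": 0,"y": 0,"z": 0,"wx": 0,"wy": 0,"wz": 0}
    - {"x": 0,"y": 0,"z": 0,"wx": 0,"wy": 0,"wz": 0}
  claw: 0

```text
time: 12.42
ee_pos: [0.6616, -0.0692, 0.1113]
tcp_rot: [-0.047, 0.999, 0.0, -0.0]
contact_force: [1.5, -1.6, -6.4]
finger_gap: 0.0112
finger_force: 58.3
```

```bash
python3 -c "
from h import *
o=get_obs();print(o['ee_pos'],o['contact_force'],o['joint_positions'].round(2))
piv=np.array([.5458,-.0785]);p=o['ee_pos'];v=p[:2]-piv;print(np.hypot(*v),np.degrees(np.arctan2(*v[::-1])))
for t in np.r_[np.arange(.1,.8,.1),.72,.76]:
    c,s=np.cos(t),np.sin(t);q=piv+[c*v[0]+s*v[1],-s*v[0]+c*v[1]];print(round(t,2),end=' ');rows([*q,p[2]])
n='scene';a,d=capture(n);u,v=proj(n,p).astype(int)
cv2.imwrite('pics/post.png',cv2.resize(a[v-20:v+34,u-36:u+36,::-1],None,fx=10,fy=10,interpolation=cv2.INTER_CUBIC))
"
```

```text
[ 0.66159507 -0.06924747  0.11130818] [ 1.47834468 -1.61847792 -6.41138191] [ 0.14  0.56 -0.05 -0.   -0.96 -1.61]
0.11616414054857187 4.568473512871673
0.1 shift [ 0.0008 -0.0116 -0.    ] 
0.2 shift [ 0.0027 -0.023  -0.    ] 
0.3 shift [ 0.0057 -0.0342 -0.    ] 
0.4 shift [ 0.0098 -0.0451 -0.    ] 
0.5 shift [ 0.015  -0.0555  0.    ] 
0.6 shift [ 0.0213 -0.0653  0.    ] 
0.7 shift [ 0.0284 -0.0744  0.    ] 
0.72 shift [ 0.03   -0.0762  0.    ] 
0.76 shift [ 0.0331 -0.0795  0.    ]
```

View pics/post.png

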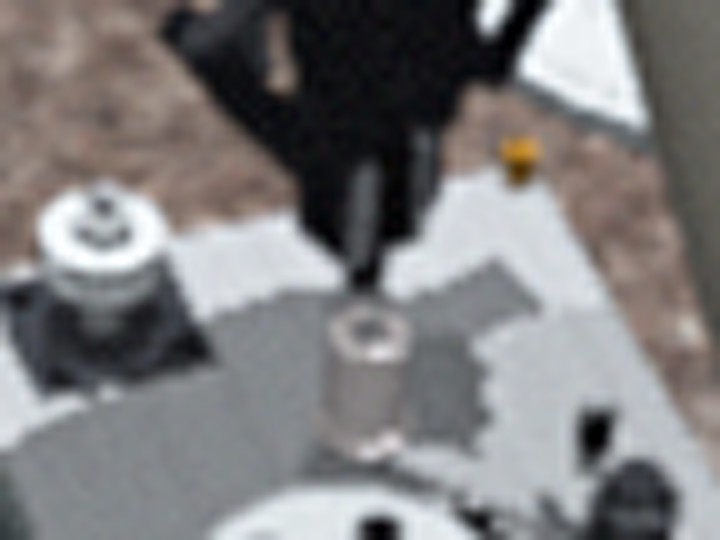

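The post is gripped, and the roller stands free in front at (365,380) in the crop. I'll swing along the arc with the tool turning with it.

>>> drive_tool:
  increments:
    - {"x": 0.0002,"y": -0.0058,"z": 0,"wx": 0,"wy": 0,"wz": 0.05}
    - {"x": 0.0008,"y": -0.0116,"z": 0,"wx": 0,"wy": 0,"wz": 0.1}
    - {"x": 0.0027,"y": -0.023,"z": 0,"wx": 0,"wy": 0,"wz": 0.2}
    - {"x": 0.0057,"y": -0.0342,"z": 0,"wx": 0,"wy": 0,"wz": 0.3}
    - {"x": 0.0098,"y": -0.0451,"z": 0,"wx": 0,"wy": 0,"wz": 0.4}

```text
time: 13.1
ee_pos: [0.6574, -0.1136, 0.1113]
tcp_rot: [0.153, 0.988, 0.001, 0.001]
contact_force: [2.8, 4.1, -7.9]
finger_gap: 0.0114
finger_force: 58.5
```

```bash
python3 -c "
from h import *
o=get_obs();print(o['ee_pos'],o['contact_force'],o['finger_gap'],o['joint_positions'].round(2))
piv=np.array([.5458,-.0785]);v=np.array([.66159507,-.06924747])-piv
for t in (.4,.5,.6,.7,.74):
    c,s=np.cos(t),np.sin(t);q=piv+[c*v[0]+s*v[1],-s*v[0]+c*v[1]];print(round(t,2),end=' ');rows([*q,.1113])
"
```

```text
[ 0.65736788 -0.11356018  0.11133973] [ 2.76752776  4.08277395 -7.92413842] 0.011442151964595205 [ 0.07  0.56 -0.05 -0.   -0.96 -1.95]
0.4 shift [ 0.0008 -0.0018  0.    ] 
0.5 shift [ 0.0015 -0.0134  0.    ] 
0.6 shift [ 0.0034 -0.0249 -0.    ] 
0.7 shift [ 0.0064 -0.0361 -0.0001] 
0.74 shift [ 0.0079 -0.0405 -0.0001]
```

>>> drive_tool:
  increments:
    - {"x": 0.0008,"y": -0.0116,"z": 0,"wx": 0,"wy": 0,"wz": 0.1}
    - {"x": 0.0027,"y": -0.023,"z": 0,"wx": 0,"wy": 0,"wz": 0.2}
    - {"x": 0.005,"y": -0.032,"z": 0,"wx": 0,"wy": 0,"wz": 0.28}
    - {"x": 0.0068,"y": -0.0375,"z": 0,"wx": 0,"wy": 0,"wz": 0.33}
    - {"x": 0.0075,"y": -0.0395,"z": 0,"wx": 0,"wy": 0,"wz": 0.33}

```text
time: 13.72
ee_pos: [0.6403, -0.1484, 0.1114]
tcp_rot: [0.312, 0.95, 0.002, 0.003]
contact_force: [9.0, 7.7, -10.6]
finger_gap: 0.0113
finger_force: 58.4
```

>>> drive_tool:
  increments:
    - {"x": 0,"y": 0,"z": 0,"wx": 0,"wy": 0,"wz": 0}
    - {"x": 0,"y": 0,"z": 0,"wx": 0,"wy": 0,"wz": 0}
    - {"x": 0,"y": 0,"z": 0,"wx": 0,"wy": 0,"wz": 0}
    - {"x": 0,"y": 0,"z": 0,"wx": 0,"wy": 0,"wz": 0}
    - {"x": 0,"y": 0,"z": 0,"wx": 0,"wy": 0,"wz": 0}

```text
time: 14.35
ee_pos: [0.6404, -0.1482, 0.1114]
tcp_rot: [0.312, 0.95, 0.002, 0.003]
contact_force: [8.5, 4.1, -11.6]
finger_gap: 0.0113
finger_force: 58.4
```

```bash
python3 -c "
from h import *
o=get_obs();print(o['ee_pos'],o['contact_force'],o['wrist_torque'],o['finger_gap'],o['finger_force'],o['joint_positions'].round(2))
piv=np.array([.5458,-.0785]);v=np.array([.66159507,-.06924747])-piv;w=o['ee_pos'][:2]-piv
print('angle',np.arctan2(*v[::-1])-np.arctan2(*w[::-1]),np.hypot(*w))
n='scene';a,d=capture(n);u,v=proj(n,[.63,-.1,.1]).astype(int)
cv2.imwrite('pics/end.png',cv2.resize(a[v-27:v+27,u-36:u+36,::-1],None,fx=10,fy=10,interpolation=cv2.INTER_CUBIC))
for l in('idler_roller','finger_post','roller_pin_foot','tensioner_pivot'):print(l,[(r['p'],r['point'])for r in landmark_of(n,l)][:2])
"
```

```text
[ 0.64038572 -0.14821809  0.11138751] [  8.45837404   4.13090854 -11.59826368] [ 1.16223111 -1.97323018  0.06640074] 0.01133931859693386 58.40733796125278 [ 0.02  0.55 -0.08 -0.   -0.94 -2.22]
angle 0.714921643139997 0.11750348575826912
idler_roller [(0.55, [0.3433, 0.1872, 0.0019]), (0.48, [0.5449, -0.082, 0.0706])]
finger_post [(0.51, [0.6387, -0.1455, 0.1209])]
roller_pin_foot [(0.61, [0.6295, -0.0943, 0.0796]), (0.6, [0.6081, -0.0421, 0.0012])]
tensioner_pivot [(0.8, [0.5457, -0.0821, 0.0742])]
```

View pics/end.png

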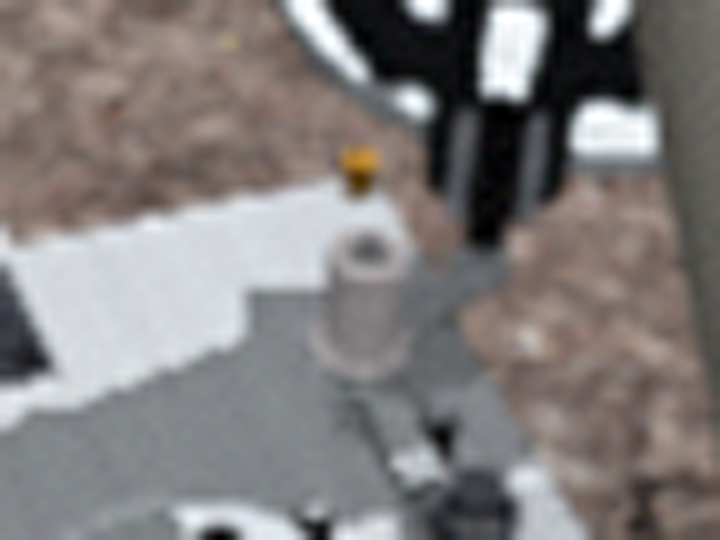

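The post is held at (490,230) and the roller sits upright on its pin at (365,310). The angle works out at about 0.715 rad. A small extra push will show whether the arm is at the stop.

>>> drive_tool:
  increments:
    - {"x": 0,"y": -0.001,"z": 0,"wx": 0,"wy": 0,"wz": 0}
    - {"x": 0,"y": -0.002,"z": 0,"wx": 0,"wy": 0,"wz": 0}
    - {"x": 0,"y": -0.003,"z": 0,"wx": 0,"wy": 0,"wz": 0}
    - {"x": 0,"y": -0.004,"z": 0,"wx": 0,"wy": 0,"wz": 0}
    - {"x": 0,"y": -0.004,"z": 0,"wx": 0,"wy": 0,"wz": 0}

```text
time: 15.22
ee_pos: [0.6402, -0.1487, 0.1114]
tcp_rot: [0.311, 0.95, 0.004, 0.005]
contact_force: [12.8, 13.1, -11.4]
finger_gap: 0.0112
finger_force: 58.8
```

>>> drive_tool:
  increments:
    - {"x": 0,"y": 0,"z": 0,"wx": 0,"wy": 0,"wz": 0}
    - {"x": 0,"y": 0,"z": 0,"wx": 0,"wy": 0,"wz": 0}
    - {"x": 0,"y": 0,"z": 0,"wx": 0,"wy": 0,"wz": 0}
    - {"x": 0,"y": 0,"z": 0,"wx": 0,"wy": 0,"wz": 0}
    - {"x": 0,"y": 0,"z": 0,"wx": 0,"wy": 0,"wz": 0}

```text
time: 15.85
ee_pos: [0.6401, -0.1486, 0.1114]
tcp_rot: [0.311, 0.95, 0.004, 0.005]
contact_force: [11.4, 13.3, -12.3]
finger_gap: 0.0114
finger_force: 58.8
```

The return force doubled while the tool moved only about 0.5 mm of the 4 mm commanded, so the arm is on its stop.

```bash
python3 -c "
from cell import *
print(finish_job())"
```

```text
the job is handed in; nothing more can be done
None
```

The job is handed in: the new roller sits fully down on the pin, flange below, and the gripper is holding the tension arm by its finger post against the front stop. The judge gave no result back.

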